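# Pack the hollow cast head, hold up the solid one

## Robot

A 6-joint arm with a two-finger parallel gripper is mounted at the origin on the work surface. World frame = base frame: x ahead of the robot, y to its left, z up, the work surface at z = 0. Lengths are in m, angles in rad, forces in N, time in s.
With the tool pointing down it reaches from about 0.3 to 0.775 m from the base axis. Payload 14.6 kg.
Tool frame: the origin (TCP) lies between the finger pads, 19 mm behind the fingertips; this is the grasp point; z points along the fingers, y is the line along which they close (so a half turn about z gives the same grasp; the last joint's range is limited). The gripper opens to 94 mm and grips with 3 to 60 N. Pads are 16 mm wide; open, the fingers measure 119 mm over their backs; the gripper's body (75 mm by 177 mm) begins 78 mm behind the grasp point.
Start: joints at [-1.36, 0.3, 1.521, -0, 1.321, -0.067], TCP at [0.151, -0.529, 0.224] pointing down, gripper open.
Joint ranges: [-3.03, 3.03], [-0.79, 2.21], [0.23, 2.52], [-1.04, 4.18], [0, 3.07], [-2.55, 2.55]. Speed limits (rad/s): [2.22, 2.22, 2.57, 3.14, 3.14, 3.14].

## Interface

Orientations are given as [roll, pitch, yaw] about the fixed x, y, z axes, in that order (R = Rz(yaw) Ry(pitch) Rx(roll)).
In Python, from station import ctrl gives the robot as it stands.
- The arm moves only by the tool move_arm, never from a script. Its argument "increments" is a list of rows, each a list of 7 numbers: the opening, from 0 (shut) to 1 (fully open), then the shift along the tool's x, y, z in units of 50 mm (1.0 is 50 mm), then the turn, a rotation vector about the tool's x, y, z in rad. In form: [[claw, tx, ty, tz, rx, ry, rz], ...]. A call has 1 to 20 rows; each row shifts and turns the commanded pose from where the row before left it, along the tool's axes as they then stand; what a row does not reach is not made up. A row lasts 1/10 s, in which the tool goes at most 50 mm and 8.59 degrees, less where a joint would pass 70% of its speed; a pose out of reach is approached as far as the arm can. A call is refused whole if a number of a shift passes 1 or a number of a turn 0.15, either way. A call with a gripper value outside its range is refused whole. The fingers move at their own pace and stop on an object; "force" is the grip in N (left out, the last holds). Time passes only in rows, so rows that do not move let the fingers close. It gives the time, the measured TCP pose, the force, the opening and the grip force at its end, in the units of the state.
- ctrl.get_obs(): the state, without advancing time (a new reading comes with each control period).
- ctrl.camera(name): name is "side" or "top"; returns a dict with "color" (420x560x3 uint8, blue, green, red), "K" (3x3 intrinsics, pixels), "pose" (4x4, takes a point from camera to world coordinates). Camera axes: x right, y down, z forward; pixel columns grow to the right and rows downward; lengths in m; the calibration is good to about 2 mm. A picture is of the moment at which its call begins. There is no depth.
- ctrl.hand_in(): hands the job in; it is judged then, once.
Trained networks look in a picture, given as the dict that the camera call returned (one of the last four; its "shot" number tells which), for a name from the list of things; names that differ only in an ending like _2 or _b are one class to them, and where a whole thing is asked for, a point or a joint stands for the part that bears it (a point fixed in the world has none). Each returns a list of dicts, best first, with "conf" (0 to 1); they miss things now and then, are a little off and sometimes report something else, mostly with a low value. They report only what shows in the picture. A call takes as long as a camera call. They do not tell look-alikes from the thing itself.
- ctrl.cut_out(name, picture): "mask" (420x560 bool, what is visible of it) and "centre" ([row, column] in pixels, amid what is visible of it).
The state is a dict: "time_s": time; "qpos": joint angles; "joint_vel": joint speeds; "tau": joint torques, N m; "ee_pos": TCP position; "eef_rot": TCP orientation; "force": force on the tool from outside, world axes, zero at the start; "moment": the same for the moment, N m; "grip_width": finger opening in m; "grip_force": force on a finger pad.
Only numpy, scipy, OpenCV 4.12 (cv2) and the standard library are available. Lean on these libraries where they do the work, as an engineer would, in place of code of your own. Each camera call takes 0.05 s, during which the arm holds its last target. There are 200 camera calls.

## Task

The two cast heads on the bench look alike, but one is hollow and the other was poured solid: lift each in turn and feel which is the heavier. Pack the loose display stand and the hollow, lighter head upright in the crate, each in a free cell of its own, and finish holding the solid, heavier head up for me, upright and a good hand's breadth clear above the middle of the turntable, without putting it down or letting go. Set things down gently, do not drop or knock over anything, and leave the packed stands, the jars and the modelling tool where they are.

Things in the scene. Friction and masses are not known exactly. Their poses are not given: they have to be found in the camera images.
- cast_a: one of two small cast heads that look exactly alike, plain beige stone-filled resin on a flat-cut neck, standing upright on the bench; one is solid, about twice as heavy as the hollow one (both under 0.6 kg). 115 mm tall, neck foot 52 mm across, 68 mm from forehead to back, nose 38 mm ahead of the axis. Origin: centre of the underside; z up, -x to the face, y ear to ear
- cast_b: one of two small cast heads that look exactly alike, plain beige stone-filled resin on a flat-cut neck, standing upright on the bench; one is solid, about twice as heavy as the hollow one (both under 0.6 kg). 115 mm tall, neck foot 52 mm across, 68 mm from forehead to back, nose 38 mm ahead of the axis. Origin: centre of the underside; z up, -x to the face, y ear to ear
- cast_a_grip (a point): place to grip that head: on its axis, 92 mm above its foot, between the temples. The head is 54 mm wide here, ear to ear (its widest, 74 to 92 mm up); the ears (55 to 73 mm up) stand 3 mm proud below. With the TCP here and the fingers closing along the head's y, the tips just clear the ears; a grip of 30 N does no harm
- cast_b_grip (a point): place to grip that head: on its axis, 92 mm above its foot, between the temples. The head is 54 mm wide here, ear to ear (its widest, 74 to 92 mm up); the ears (55 to 73 mm up) stand 3 mm proud below. With the TCP here and the fingers closing along the head's y, the tips just clear the ears; a grip of 30 N does no harm
- stand: the loose display stand on the bench: turned pale wooden disc foot 58 mm across and 18 mm high with an upright steel post in its middle, 10 mm thick, its top 112 mm above the foot; about 0.13 kg. Origin: centre of the underside, z along the post. Best gripped by the post, from above
- crate: plywood packing crate, open on top, fixed to the bench, 166 mm (its x) by 246 mm (its y), 66 mm high, with 2 x 3 square cells 80 mm from centre to centre, 74 mm clear; floor, walls and equally high dividers 6 mm thick. Three cells already hold a stand each, three are free. Origin: centre of the underside
- cell_0 (a point): centre of the floor of one of the crate's six cells (6 mm above the bench)
- cell_1 (a point): centre of the floor of one of the crate's six cells (6 mm above the bench)
- cell_2 (a point): centre of the floor of one of the crate's six cells (6 mm above the bench)
- cell_3 (a point): centre of the floor of one of the crate's six cells (6 mm above the bench)
- cell_4 (a point): centre of the floor of one of the crate's six cells (6 mm above the bench)
- cell_5 (a point): centre of the floor of one of the crate's six cells (6 mm above the bench)
- packed_0: display stand already packed upright in one of the crate's cells; stays there. A turned pale wooden disc foot 58 mm across and 18 mm high with an upright steel post in its middle, 10 mm thick, its top 112 mm above the foot; about 0.13 kg. Origin: centre of the underside, z along the post
- packed_1: display stand already packed upright in one of the crate's cells; stays there. A turned pale wooden disc foot 58 mm across and 18 mm high with an upright steel post in its middle, 10 mm thick, its top 112 mm above the foot; about 0.13 kg. Origin: centre of the underside, z along the post
- packed_2: display stand already packed upright in one of the crate's cells; stays there. A turned pale wooden disc foot 58 mm across and 18 mm high with an upright steel post in its middle, 10 mm thick, its top 112 mm above the foot; about 0.13 kg. Origin: centre of the underside, z along the post
- wheel: sculptor's bench turntable (banding wheel): dark cast-iron foot and a round grey aluminium disc 160 mm across that turns freely; the disc's top is 58 mm above the bench. The foot is fixed. Origin: centre of the foot's underside, on the axis
- jar_1: bystander: amber glass jar with black lid, 52 mm across, 75 mm tall, standing on the bench; origin centre of its underside
- jar_2: bystander: clear glass jar with white lid, 52 mm across, 60 mm tall, standing on the bench; origin centre of its underside
- modelling_tool: bystander: modelling tool lying on the bench, wooden handle 110 mm long with a flat steel blade, 183 mm in all; origin under the middle of the handle, x towards the blade
Not all that is in view belongs to the job. Leave any turquoise or yellow look-alike of the cast_a alone.

How it is judged:
At the end, for the whole second after the job is handed in: Stand and lighter head upright (0.12 rad) on the floors of cells of their own, within 25 mm of centre, released; packed stands upright in their cells; heavier head held still in the fingers alone, upright (0.3 rad), within 60 mm of the turntable's axis, its underside 42 to 200 mm above the disc ((horizontal distance between stand and cell_0 below 0.025 m or horizontal distance between stand and cell_1 below 0.025 m or horizontal distance between stand and cell_2 below 0.025 m or horizontal distance between stand and cell_3 below 0.025 m or horizontal distance between stand and cell_4 below 0.025 m or horizontal distance between stand and cell_5 below 0.025 m) and height (world z) of stand below 0.012 m and angle between each of stand, packed_0, packed_1, packed_2's own z axis and vertical below 0.12 rad and contact force between stand and the fingers below 0.1 N and linear speed of stand below 0.03 m/s and (((horizontal distance between cast_a and cell_0 below 0.025 m or horizontal distance between cast_a and cell_1 below 0.025 m or horizontal distance between cast_a and cell_2 below 0.025 m or horizontal distance between cast_a and cell_3 below 0.025 m or horizontal distance between cast_a and cell_4 below 0.025 m or horizontal distance between cast_a and cell_5 below 0.025 m) and height (world z) of cast_a below 0.012 m and angle between cast_a's own z axis and vertical below 0.12 rad and contact force between cast_a and the fingers below 0.1 N and linear speed of each of cast_a, cast_b below 0.03 m/s and contact force between cast_a and crate between 1 and 3.2 N and height (world z) of cast_b between 0.1 and 0.26 m and angle between cast_b's own z axis and vertical below 0.3 rad and horizontal distance between cast_b and wheel below 0.06 m and contact force between cast_b and the fingers above 1 N and contact force between cast_b and wheel below 0.1 N and contact force between cast_b and crate below 0.1 N and contact force between cast_b and stand below 0.1 N and contact force between cast_b and cast_a below 0.1 N) or ((horizontal distance between cast_b and cell_0 below 0.025 m or horizontal distance between cast_b and cell_1 below 0.025 m or horizontal distance between cast_b and cell_2 below 0.025 m or horizontal distance between cast_b and cell_3 below 0.025 m or horizontal distance between cast_b and cell_4 below 0.025 m or horizontal distance between cast_b and cell_5 below 0.025 m) and height (world z) of cast_b below 0.012 m and angle between cast_b's own z axis and vertical below 0.12 rad and contact force between cast_b and the fingers below 0.1 N and linear speed of each of cast_b, cast_a below 0.03 m/s and contact force between cast_b and crate between 1 and 3.2 N and height (world z) of cast_a between 0.1 and 0.26 m and angle between cast_a's own z axis and vertical below 0.3 rad and horizontal distance between cast_a and wheel below 0.06 m and contact force between cast_a and the fingers above 1 N and contact force between cast_a and wheel below 0.1 N and contact force between cast_a and crate below 0.1 N and contact force between cast_a and stand below 0.1 N and contact force between cast_a and cast_b below 0.1 N)) and distance of each of packed_0, packed_1, packed_2 from where it was at the start of the episode below 0.025 m); the arm keeps its last pose, push and grip.
It fails at once if a head or the stand falls (more than about 25 mm free fall) ((linear speed of cast_a above 0.7 m/s and contact force between cast_a and the fingers below 0.05 N) or (linear speed of cast_b above 0.7 m/s and contact force between cast_b and the fingers below 0.05 N) or (linear speed of stand above 0.7 m/s and contact force between stand and the fingers below 0.05 N)).
It fails at once if a head or the stand is knocked over or tipped beyond 0.8 rad (angle between any of cast_a, cast_b, stand's own z axis and vertical above 0.8 rad).
It fails at once if a packed stand is tipped beyond 0.4 rad or moved more than 25 mm (angle between any of packed_0, packed_1, packed_2's own z axis and vertical above 0.4 rad or distance of any of packed_0, packed_1, packed_2 from where it was at the start of the episode above 0.025 m).
It fails at once if a jar or the modelling tool is moved more than 20 mm (distance of any of jar_1, jar_2, modelling_tool from where it was at the start of the episode above 0.02 m).
It also fails if it takes over 72 s, if anything falls off the work surface, if the arm or the gripper's body presses on something with over 40 N, if the wrist force passes 120 N, or if a joint passes its speed limit or range.

## Working session

There is one attempt and no reset: what is moved stays moved. The work goes in short steps, Python scripts to look and compute and a tool call to move; the robot and the scene stay as the last step left them, time stands still between calls to the robot, and variables do not carry over. Pictures are saved under pics/ and viewed, at most 10 in all, crops included, and the job is handed in when it is done.

Besides the shell and the picture viewer there is one more tool, called after ">>>" as name(argument=value, ...) on one line, values as JSON. move_arm: Moves the arm, as the interface text tells. Its arguments: {"type":"object","properties":{"increments":{"type":"array","items":{"type":"array","items":{"type":"number"}}},"force":{"type":"number"}},"required":["increments"]}

```bash
mkdir -p pics; cat > h.py <<'E'
import numpy as np, cv2
from station import ctrl
def px2w(p,uv,z):
    K=np.array(p["K"]);T=np.array(p["pose"])
    d=T[:3,:3]@np.linalg.solve(K,[uv[0],uv[1],1.]);o=T[:3,3]
    return o+d*(z-o[2])/d[2]
def w2px(p,w):
    K=np.array(p["K"]);T=np.array(p["pose"])
    c=K@(T[:3,:3].T@(np.array(w)-T[:3,3]));return c[:2]/c[2]
E
python3 - <<'E'
from h import *
s=ctrl.get_obs();print({k:np.round(v,3).tolist() for k,v in s.items()})
for n in("top","side"):
    p=ctrl.camera(n);cv2.imwrite(f"pics/{n}1.png",p["color"])
    print(n,np.round(p["pose"],3).tolist(),np.round(p["K"],1).tolist())
    for o in("cast_a","stand","crate","wheel","jar_1","modelling_tool"):
        for d in ctrl.cut_out(o,p):
            r,c=np.nonzero(d["mask"]);print(o,round(d["conf"],2),np.round(d["centre"]),c.min(),c.max(),r.min(),r.max(),len(r))
E
```

```text
{'time_s': 0.0, 'qpos': [-1.36, 0.3, 1.522, 0.0, 1.321, -0.067], 'joint_vel': [0.002, 0.0, -0.001, -0.002, -0.001, -0.001], 'tau': [-0.0, -53.181, -35.273, 0.071, 0.024, -0.0], 'ee_pos': [0.151, -0.529, 0.224], 'eef_rot': [-3.14, -0.0, 0.278], 'force': [-0.613, 0.404, 0.657], 'moment': [0.051, -0.029, -0.014], 'grip_force': 0.0, 'grip_width': 0.094}
top [[-0.026, -0.988, 0.152, 0.515], [-1.0, 0.027, 0.002, 0.007], [-0.006, -0.152, -0.988, 0.944], [0.0, 0.0, 0.0, 1.0]] [[381.8, 0.0, 287.7], [0.0, 381.8, 206.9], [0.0, 0.0, 1.0]]
cast_a 0.84 [134. 211.] 194 225 118 151 803
cast_a 0.81 [284. 286.] 272 297 269 301 631
cast_a 0.69 [217. 235.] 218 248 204 232 693
cast_a 0.67 [289. 235.] 220 248 275 306 673
stand 0.91 [224. 302.] 288 311 213 236 448
crate 0.96 [268. 434.] 367 486 226 314 5882
wheel 0.7 [256. 157.] 120 189 224 293 3819
jar_1 0.94 [149. 261.] 252 273 137 164 487
jar_1 0.58 [174. 183.] 172 197 162 186 494
modelling_tool 0.85 [162. 349.] 338 364 127 186 189
modelling_tool 0.6 [271. 434.] 366 486 226 314 6202
side [[-0.743, -0.356, 0.567, -0.209], [-0.669, 0.381, -0.638, 0.971], [0.011, -0.853, -0.521, 0.895], [0.0, 0.0, 0.0, 1.0]] [[533.0, 0.0, 284.0], [0.0, 533.0, 202.9], [0.0, 0.0, 1.0]]
cast_a 0.86 [242. 330.] 318 340 225 266 768
cast_a 0.78 [264. 303.] 292 315 244 287 812
cast_a 0.62 [218. 192.] 181 201 201 237 617
cast_a 0.58 [238. 259.] 247 269 221 261 701
stand 0.8 [233. 298.] 287 306 203 240 315
crate 0.78 [206. 384.] 340 417 172 234 3041
crate 0.52 [212. 232.] 223 241 198 227 486
wheel 0.93 [290. 231.] 195 261 266 322 2888
jar_1 0.83 [249. 191.] 183 203 237 263 474
jar_1 0.82 [212. 234.] 224 242 199 227 475
jar_1 0.28 [204. 382.] 339 418 172 235 3144
modelling_tool 0.5 [195. 288.] 274 296 182 209 143
```

```bash
python3 - <<'E'
import cv2
a=cv2.imread("pics/top1.png")[95:330,100:500];b=cv2.imread("pics/side1.png")[160:340,160:440]
cv2.imwrite("pics/t2.png",cv2.resize(a,(800,470),interpolation=cv2.INTER_CUBIC))
cv2.imwrite("pics/s2.png",cv2.resize(b,(800,514),interpolation=cv2.INTER_CUBIC))
E
```

```text
(no output)
```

View pics/t2.png

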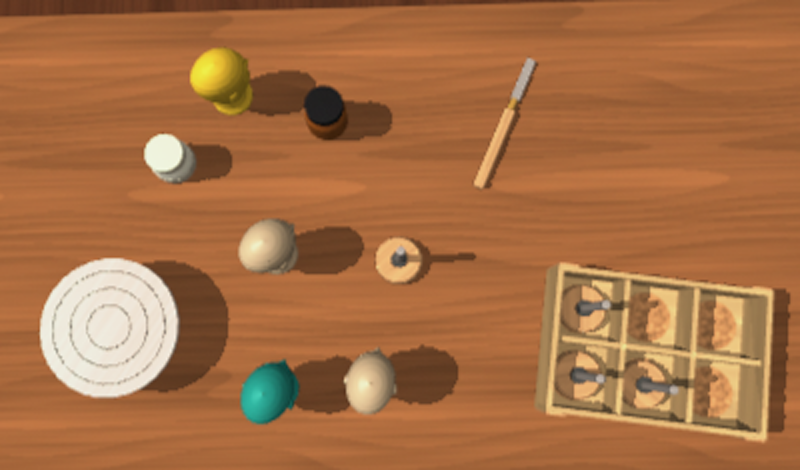

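View pics/s2.png

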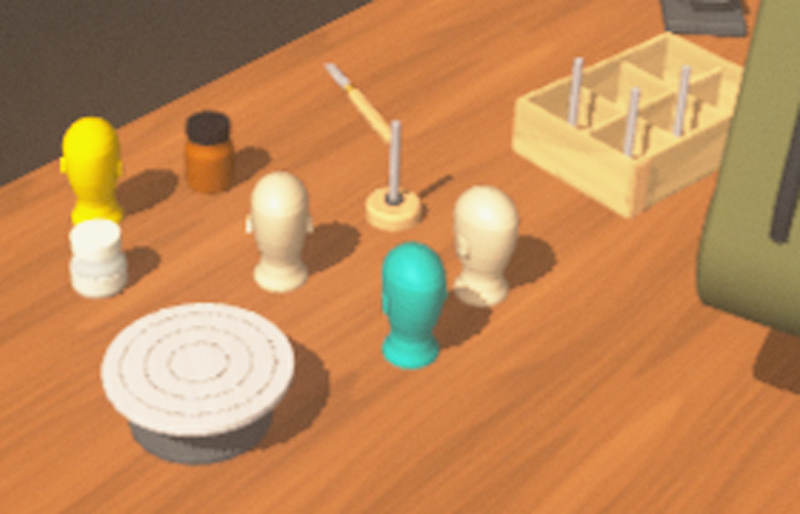

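Top picture (full-image px): beige heads at (234,218) and (285,286). Look-alikes are yellow (210,134) and turquoise (234,290), which I leave alone. The stand is at (299,224), the wheel at (155,258), and the jars are at (262,150) and (184,174). The crate's free cells are top-middle, top-right and bottom-right in the view. The two plain beige heads fit cast_a and cast_b. An enlarged crop comes next to confirm them and read where they face.

```bash
cat > pos.py <<'E'
from h import *
E
python3 - <<'E'
from h import *
P={n:ctrl.camera(n) for n in("top","side")}
ims=[]
for n,(u,v) in (("top",(234,218)),("top",(285,287)),("side",(258,240)),("side",(330,246))):
    c=P[n]["color"][v-26:v+26,u-34:u+34];c=cv2.resize(c,(400,300),interpolation=cv2.INTER_CUBIC)
    ims.append(cv2.normalize(c,None,0,255,cv2.NORM_MINMAX))
cv2.imwrite("pics/heads.png",np.vstack([np.hstack(ims[:2]),np.hstack(ims[2:])]))
# stand: post top in top view / side -> triangulate roughly; wheel, crate
def amid(o,n,k=0):return ctrl.cut_out(o,P[n])[k]
m=amid("wheel","top")["mask"].astype(np.uint8)
g=P["top"]["color"];w=((g.min(2)>170)&(m>0));r,c=np.nonzero(w)
(e,ax,an)=cv2.fitEllipse(cv2.convexHull(np.c_[c,r].astype(np.int32)));print("wheel",px2w(P["top"],e,.058),ax)
m=amid("stand","top")["mask"].astype(np.uint8)
(e,ax,an)=cv2.fitEllipse(cv2.findContours(m,0,1)[0][0]);print("stand",px2w(P["top"],e,.018),e,ax)
m=amid("crate","top")["mask"].astype(np.uint8)
q=cv2.minAreaRect(max(cv2.findContours(m,0,1)[0],key=len));b=cv2.boxPoints(q)
print("crate",q);B=np.array([px2w(P["top"],x,.066) for x in b]);print(B,np.linalg.norm(np.diff(B,axis=0),axis=1))
for d in ctrl.cut_out("cast_a",P["top"])+ctrl.cut_out("cast_a",P["side"]):
    r,c=np.nonzero(d["mask"]);print(d["centre"],c.mean(),r.mean())
np.savez("m.npz",**{f"{n}{i}":d["mask"] for n in P for i,d in enumerate(ctrl.cut_out("cast_a",P[n]))},**{n+"_K":P[n]["K"] for n in P},**{n+"_T":P[n]["pose"] for n in P})
E
```

```text
wheel [0.54002389 0.32068676 0.058     ] (66.70792388916016, 70.22379302978516)
stand [ 0.6135305  -0.01615728  0.018     ] (298.65020751953125, 224.58721923828125) (22.602083206176758, 23.61129379272461)
crate ((427.63848876953125, 269.892333984375), (118.3291244506836, 76.2813491821289), 7.125016689300537)
[[ 0.43398991 -0.15641526  0.066     ]
 [ 0.60347419 -0.18788142  0.066     ]
 [ 0.5625081  -0.45410336  0.066     ]
 [ 0.39549133 -0.41515223  0.066     ]] [0.17238051 0.26935543 0.17149866]
[283.8, 286.9] 285.1577380952381 285.6354166666667
[291.0, 235.7] 234.19726858877087 290.4279210925645
[132.4, 214.8] 210.5700365408039 134.49330085261875
[219.3, 232.0] 233.89875389408098 217.59034267912773
[236.5, 260.0] 257.2887989203779 239.7867746288799
[263.2, 302.9] 303.23985239852396 265.55719557195573
```

View pics/heads.png

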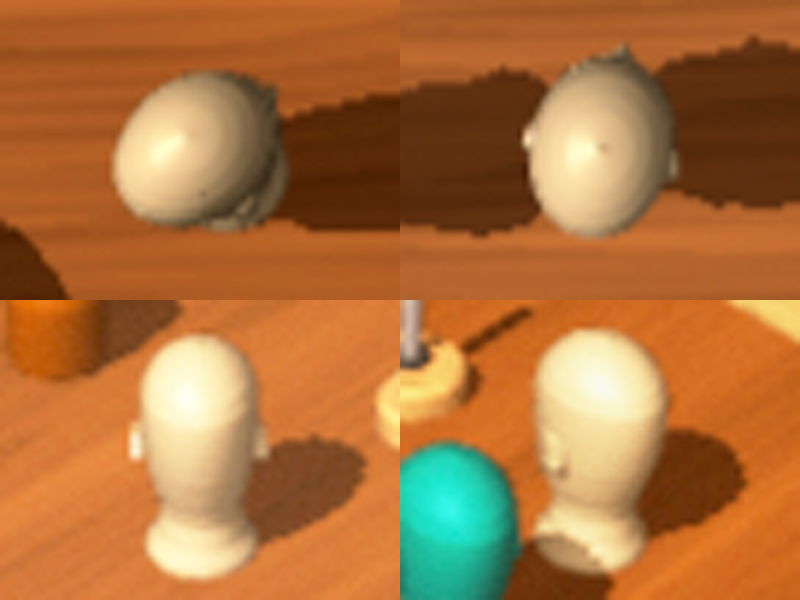

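```bash
python3 - <<'E'
from h import *
from scipy.optimize import minimize
P={n:ctrl.camera(n) for n in("top","side")}
R=lambda y:np.array([[np.cos(y),-np.sin(y)],[np.sin(y),np.cos(y)]])
m={n:ctrl.cut_out("crate",P[n])[0]["mask"] for n in P}
def hull(q,n):
    c=np.array([[sx*.083,sy*.123] for sx in(-1,1) for sy in(-1,1)])@R(q[2]).T+q[:2]
    pts=[w2px(P[n],[*p,z]) for p in c for z in(0,.066)]
    im=np.zeros((420*4,560*4),np.uint8);cv2.fillConvexPoly(im,cv2.convexHull(np.int32(np.array(pts)*4+2)),1);return im>0
M={n:cv2.resize(m[n].astype(np.uint8),None,fx=4,fy=4,interpolation=0)>0 for n in P}
cost=lambda q:1-(hull(q,"top")&M["top"]).sum()/(hull(q,"top")|M["top"]).sum()
r=minimize(cost,[.49,-.3,-.15],method="Nelder-Mead",options=dict(initial_simplex=[[.49,-.3,-.15],[.51,-.3,-.15],[.49,-.28,-.15],[.49,-.3,-.05]]))
q=r.x;print("crate",q,r.fun)
im=P["top"]["color"][215:325,355:500].copy();im=cv2.resize(im,None,fx=5.5,fy=5.5,interpolation=cv2.INTER_CUBIC)
pr=lambda w:tuple(int(v) for v in (w2px(P["top"],w)-[355,215]+.5)*5.5)
for z,col in((.066,(255,0,0)),):
  for s in(.083,.077):
    c=np.array([[a*s,b*(s+.04)] for a,b in((-1,-1),(-1,1),(1,1),(1,-1))])@R(q[2]).T+q[:2]
    cv2.polylines(im,[np.int32([pr([*p,z]) for p in c])],True,col,1)
for i in(-1,1):
  for j in(-1,0,1):
    c=R(q[2])@[i*.04,j*.08]+q[:2];print("cell",i,j,np.round(c,4));cv2.circle(im,pr([*c,.006]),4,(0,255,0),-1);cv2.circle(im,pr([*c,.118]),4,(0,0,255),-1)
cv2.imwrite("pics/crate.png",im)
print("h1 top",px2w(P["top"],(233.5,217.6),.09),"foot side",px2w(P["side"],(258,257),.006))
print("h2 top",px2w(P["top"],(285.3,286.7),.09),"foot side",px2w(P["side"],(328.3,262.5),.006))
for k,g in (("top",(295,222)),):pass
E
```

```text
crate [ 0.49842419 -0.30889513 -0.14930597] 0.35089885600145265
cell -1 -1 [ 0.447  -0.3821]
cell -1 0 [ 0.4589 -0.3029]
cell -1 1 [ 0.4708 -0.2238]
cell 1 -1 [ 0.5261 -0.394 ]
cell 1 0 [ 0.538  -0.3148]
cell 1 1 [ 0.5499 -0.2357]
h1 top [0.62568911 0.13203511 0.09      ] foot side [0.61901485 0.14307134 0.006     ]
h2 top [0.46992824 0.01912082 0.09      ] foot side [0.46242136 0.0311595  0.006     ]
```

View pics/crate.png

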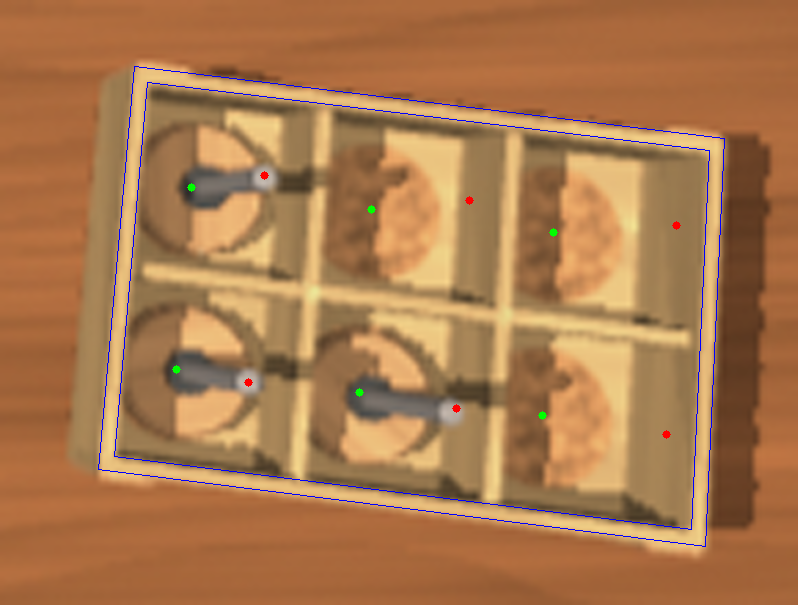

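Both beige heads are confirmed. Head 1 is at about (.625,.134) and faces about -45°. Head 2 is at about (.469,.021) and faces about -11°. The crate outline matches the rim, and the free cells are (1,0), (1,-1) and (-1,-1). I'll take the stand first.

>>> move_arm(increments=[[1, 0.586, -0.367, 0, 0, 0, 0], [1, 0.586, -0.367, 0, 0, 0, 0], [1, 0.586, -0.367, 0, 0, 0, 0], [1, 0.586, -0.367, 0, 0, 0, 0], [1, 0.586, -0.367, 0, 0, 0, 0], [1, 0.586, -0.367, 0, 0, 0, 0], [1, 0.586, -0.367, 0, 0, 0, 0], [1, 0.586, -0.367, 0, 0, 0, 0], [1, 0.586, -0.367, 0, 0, 0, 0], [1, 0.586, -0.367, 0, 0, 0, 0], [1, 0.586, -0.367, 0, 0, 0, 0], [1, 0.586, -0.367, 0, 0, 0, 0], [1, 0.586, -0.367, 0, 0, 0, 0], [1, 0.586, -0.367, 0, 0, 0, 0], [1, 0.586, -0.367, 0, 0, 0, 0], [1, 0.586, -0.367, 0, 0, 0, 0], [1, 0.586, -0.367, 0, 0, 0, 0], [1, 0.586, -0.367, 0, 0, 0, 0], [1, 0.586, -0.367, 0, 0, 0, 0], [1, 0.586, -0.367, 0, 0, 0, 0]], force=20)

```text
time_s: 3.35
ee_pos: [0.6145, -0.0141, 0.2242]
eef_rot: [3.142, 0.0, 0.278]
force: [0.0, 0.0, -0.0]
grip_width: 0.0939
grip_force: 0.0
```

>>> move_arm(increments=[[1, 0, 0, 0.43, 0, 0, 0], [1, 0, 0.04, 0.43, 0, 0, 0], [1, 0, 0, 0.43, 0, 0, 0], [1, 0, 0, 0.43, 0, 0, 0], [1, 0, 0, 0.43, 0, 0, 0], [1, 0, 0, 0.43, 0, 0, 0], [0, 0, 0, 0, 0, 0, 0], [0, 0, 0, 0, 0, 0, 0], [0, 0, 0, 0, 0, 0, 0], [0, 0, 0, 0, 0, 0, 0], [0, 0, 0, 0, 0, 0, 0], [0, 0, 0, 0, 0, 0, 0], [0, 0, 0, 0, 0, 0, 0], [0, 0, 0, 0, 0, 0, 0]], force=20)

```text
time_s: 4.75
ee_pos: [0.6143, -0.0172, 0.0953]
eef_rot: [3.142, -0.0, 0.278]
force: [-1.2, 0.1, 0.1]
grip_width: 0.0334
grip_force: 0.0
```

>>> move_arm(increments=[[0, 0, 0, 0, 0, 0, 0], [0, 0, 0, 0, 0, 0, 0], [0, 0, 0, 0, 0, 0, 0], [0, 0, 0, 0, 0, 0, 0], [0, 0, 0, 0, 0, 0, 0], [0, 0, 0, 0, 0, 0, 0]])

```text
time_s: 5.35
ee_pos: [0.6142, -0.0172, 0.0951]
eef_rot: [-3.142, 0.0, 0.278]
force: [0.3, 0.5, -0.8]
grip_width: 0.0097
grip_force: 20.0
```

>>> move_arm(increments=[[0, 0, 0, -0.34, 0, 0, 0], [0, 0, 0, -0.34, 0, 0, 0], [0, 0, 0, -0.6, 0, 0, 0], [0, 0, 0, -0.7, 0, 0, 0], [0, 0, 0, -0.7, 0, 0, 0], [0, 0, 0, -0.5, 0, 0, 0], [0, -0.37, 0.43, -0.2, 0, 0, 0], [0, -0.37, 0.43, 0, 0, 0, 0], [0, -0.37, 0.43, 0, 0, 0, 0], [0, -0.37, 0.43, 0, 0, 0, 0], [0, -0.37, 0.43, 0, 0, 0, 0], [0, -0.37, 0.43, 0, 0, 0, 0], [0, -0.37, 0.43, 0, 0, 0, 0], [0, -0.37, 0.43, 0, 0, 0, 0], [0, -0.37, 0.43, 0, 0, 0, 0], [0, -0.37, 0.43, 0, 0, 0, 0], [0, -0.37, 0.43, 0, 0, 0, 0], [0, -0.37, 0.43, 0, 0, 0, 0], [0, -0.37, 0.43, 0, 0, 0, 0], [0, -0.37, 0.43, 0, 0, 0, 0]])

```text
time_s: 7.35
ee_pos: [0.4471, -0.3787, 0.2642]
eef_rot: [-3.142, 0.0, 0.278]
force: [0.9, -0.1, -1.2]
grip_width: 0.0096
grip_force: 20.0
```

>>> move_arm(increments=[[0, 0, 0.06, 0.5, 0, 0, 0], [0, 0, 0, 0.5, 0, 0, 0], [0, 0, 0, 0.5, 0, 0, 0], [0, 0, 0, 0.5, 0, 0, 0], [0, 0, 0, 0.5, 0, 0, 0], [0, 0, 0, 0.4, 0, 0, 0], [0, 0, 0, 0.1, 0, 0, 0], [0, 0, 0, 0.1, 0, 0, 0], [0, 0, 0, 0.08, 0, 0, 0], [0, 0, 0, 0.04, 0, 0, 0], [0, 0, 0, 0.04, 0, 0, 0], [0, 0, 0, 0, 0, 0, 0]])

```text
time_s: 8.55
ee_pos: [0.4486, -0.3806, 0.1014]
eef_rot: [3.141, -0.0, 0.278]
force: [-0.1, -0.7, -1.3]
grip_width: 0.0094
grip_force: 20.0
```

>>> move_arm(increments=[[0, 0, 0, 0.02, 0, 0, 0], [0, 0, 0, 0.02, 0, 0, 0], [0, 0, 0, 0, 0, 0, 0]])

```text
time_s: 8.85
ee_pos: [0.449, -0.3809, 0.1011]
eef_rot: [3.14, -0.001, 0.278]
force: [-3.7, 3.2, 13.6]
grip_width: 0.0096
grip_force: 20.0
```

>>> move_arm(increments=[[0.45, 0, 0, 0, 0, 0, 0], [0.45, 0, 0, 0, 0, 0, 0], [0.45, 0, 0, 0, 0, 0, 0], [0.45, 0, 0, 0, 0, 0, 0], [0.45, 0, 0, 0, 0, 0, 0], [0.45, 0, 0, -0.3, 0, 0, 0], [0.45, 0, 0, -0.6, 0, 0, 0], [0.45, 0, 0, -0.7, 0, 0, 0], [0.45, 0, 0, -0.7, 0, 0, 0], [0.45, 0, 0, -0.7, 0, 0, 0]])

```text
time_s: 9.85
ee_pos: [0.4484, -0.3804, 0.252]
eef_rot: [3.141, -0.001, 0.278]
force: [0.2, 0.7, -0.9]
grip_width: 0.0423
grip_force: 0.0
```

```bash
python3 - <<'E'
from h import *
p=ctrl.camera("side");cv2.imwrite("pics/c2.png",cv2.resize(p["color"][150:260,310:450],None,fx=5,fy=5,interpolation=cv2.INTER_CUBIC))
E
```

```text
(no output)
```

View pics/c2.png

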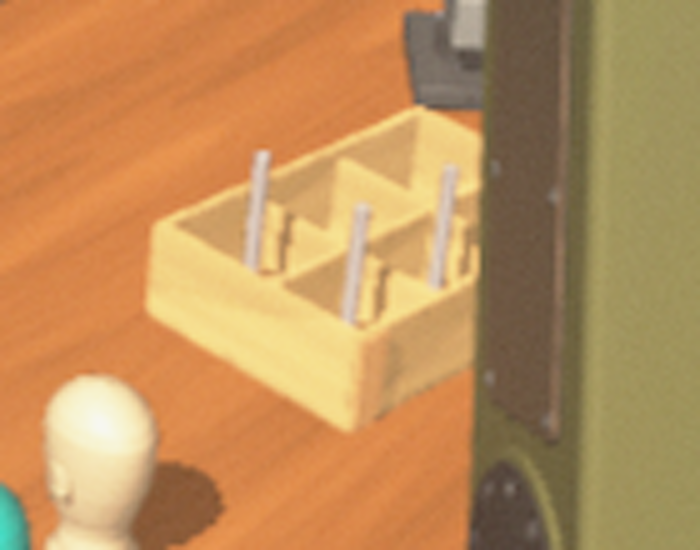

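The arm hides the loose stand's cell in this picture. The three packed posts stand upright, and I'll check the loose stand once the arm is away. Next is head 1.

>>> move_arm(increments=[[1, 0, 0, 0, 0, 0, -0.148], [1, 0, 0, 0, 0, 0, -0.148], [1, 0, 0, 0, 0, 0, -0.148], [1, 0, 0, 0, 0, 0, -0.148], [1, 0, 0, 0, 0, 0, -0.148], [1, 0, 0, 0, 0, 0, -0.148], [1, 0, 0, 0, 0, 0, -0.148], [1, 0, 0, 0, 0, 0, -0.148], [1, 0, 0, 0, 0, 0, -0.148], [1, 0, 0, 0, 0, 0, -0.148], [1, 0, 0, 0, 0, 0, -0.148], [1, 0, 0, 0, 0, 0, -0.148], [1, 0, 0, 0, 0, 0, -0.148], [1, 0, 0, 0, 0, 0, -0.148]])

```text
time_s: 11.3
ee_pos: [0.4485, -0.3805, 0.2502]
eef_rot: [3.142, 0.001, 2.356]
force: [0.5, 0.4, 0.2]
grip_width: 0.094
grip_force: 0.0
```

>>> move_arm(increments=[[1, 0.265, 0.543, 0, 0, 0, 0], [1, 0.265, 0.543, 0, 0, 0, 0], [1, 0.265, 0.543, 0, 0, 0, 0], [1, 0.265, 0.543, 0, 0, 0, 0], [1, 0.265, 0.543, 0, 0, 0, 0], [1, 0.265, 0.543, 0, 0, 0, 0], [1, 0.265, 0.543, 0, 0, 0, 0], [1, 0.265, 0.543, 0, 0, 0, 0], [1, 0.265, 0.543, 0, 0, 0, 0], [1, 0.265, 0.543, 0, 0, 0, 0], [1, 0.265, 0.543, 0, 0, 0, 0], [1, 0.265, 0.543, 0, 0, 0, 0], [1, 0.265, 0.543, 0, 0, 0, 0], [1, 0.265, 0.543, 0, 0, 0, 0], [1, 0.265, 0.543, 0, 0, 0, 0], [1, 0.265, 0.543, 0, 0, 0, 0], [1, 0.265, 0.543, 0, 0, 0, 0], [1, 0.265, 0.543, 0, 0, 0, 0]])

```text
time_s: 13.1
ee_pos: [0.629, 0.1337, 0.2503]
eef_rot: [3.141, 0.001, 2.35]
force: [0.8, -0.5, 0.6]
grip_width: 0.0941
grip_force: 0.0
```

```bash
python3 - <<'E'
from h import *
p=ctrl.camera("side");t=ctrl.camera("top")
a=cv2.resize(p["color"][160:270,340:440],(400,440),interpolation=cv2.INTER_CUBIC)
b=cv2.resize(p["color"][165:275,215:315],(400,440),interpolation=cv2.INTER_CUBIC)
cv2.imwrite("pics/c3.png",np.hstack([a,b]))
print(w2px(p,[.625,.134,.092]),w2px(p,[.447,-.382,.118]),w2px(p,[.447,-.382,.006]))
E
```

```text
[258.32385312 228.82455498] [416.97388624 174.92132577] [411.99927655 205.86924781]
```

View pics/c3.png

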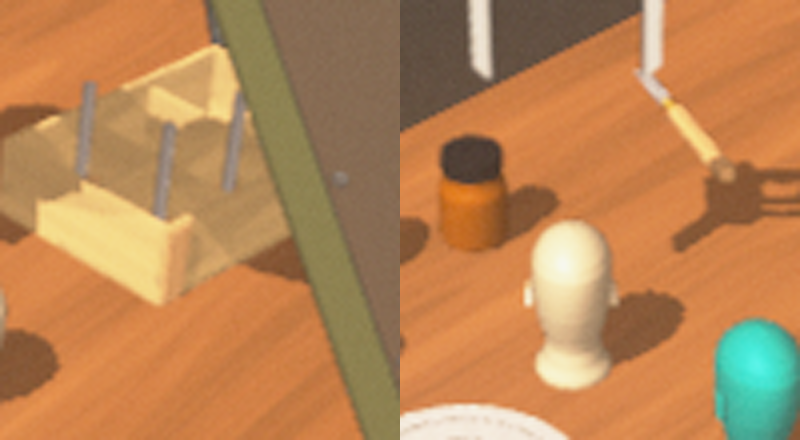

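The fingers sit symmetrically about head 1, so I'll go down and grip.

>>> move_arm(increments=[[1, 0.05, -0.05, 0.6, 0, 0, 0], [1, 0, 0, 0.6, 0, 0, 0], [1, 0, 0, 0.6, 0, 0, 0], [1, 0, 0, 0.5, 0, 0, 0], [1, 0, 0, 0.5, 0, 0, 0], [1, 0, 0, 0.34, 0, 0, 0], [0, 0, 0, 0, 0, 0, 0], [0, 0, 0, 0, 0, 0, 0], [0, 0, 0, 0, 0, 0, 0], [0, 0, 0, 0, 0, 0, 0], [0, 0, 0, 0, 0, 0, 0], [0, 0, 0, 0, 0, 0, 0], [0, 0, 0, 0, 0, 0, 0], [0, 0, 0, 0, 0, 0, 0], [0, 0, 0, 0, 0, 0, 0]], force=28)

```text
time_s: 14.7
ee_pos: [0.6255, 0.1326, 0.0928]
eef_rot: [3.141, 0.001, 2.35]
force: [0.5, 0.6, 6.3]
grip_width: 0.0526
grip_force: 28.1
```

>>> move_arm(increments=[[0, 0, 0, -0.1, 0, 0, 0], [0, 0, 0, -0.2, 0, 0, 0], [0, 0, 0, -0.3, 0, 0, 0], [0, 0, 0, -0.2, 0, 0, 0], [0, 0, 0, 0, 0, 0, 0], [0, 0, 0, 0, 0, 0, 0], [0, 0, 0, 0, 0, 0, 0], [0, 0, 0, 0, 0, 0, 0], [0, 0, 0, 0, 0, 0, 0]])

```text
time_s: 15.6
ee_pos: [0.6251, 0.1325, 0.1318]
eef_rot: [-3.141, -0.0, 2.35]
force: [0.3, 0.3, -1.9]
grip_width: 0.0526
grip_force: 28.1
```

```bash
python3 - <<'E'
from h import *
for i in range(4):
    ctrl.camera("top");s=ctrl.get_obs();print(np.round(s["force"],2),np.round(s["moment"],2),s["grip_width"])
E
```

```text
[-0.42 -0.48 -2.21] [ 0.   -0.11  0.01] 0.052418663899227884
[ 0.49 -0.19 -1.68] [-0.01 -0.15 -0.02] 0.05267831367602125
[ 1.03  0.21 -2.53] [-0.   -0.1   0.02] 0.052279562680643446
[-0.65  0.78 -1.74] [ 0.02 -0.12  0.02] 0.053086577343259604
```

Head 1 weighs about 2.0 N (0.2 kg), which makes it the hollow one, since that has to be 1 to 3.2 N. I'll carry it to cell (1,-1).

>>> move_arm(increments=[[0, 0, 0, -0.4, 0, 0, 0], [0, 0, 0, -0.6, 0, 0, 0], [0, 0, 0, -0.7, 0, 0, 0], [0, -0.2, -0.3, -0.6, 0, 0, 0], [0, -0.38, -0.55, 0, 0, 0, 0], [0, -0.38, -0.55, 0, 0, 0, 0], [0, -0.38, -0.55, 0, 0, 0, 0], [0, -0.38, -0.55, 0, 0, 0, 0], [0, -0.38, -0.55, 0, 0, 0, 0], [0, -0.38, -0.55, 0, 0, 0, 0], [0, -0.38, -0.55, 0, 0, 0, 0], [0, -0.38, -0.55, 0, 0, 0, 0], [0, -0.38, -0.55, 0, 0, 0, 0], [0, -0.38, -0.55, 0, 0, 0, 0], [0, -0.38, -0.55, 0, 0, 0, 0], [0, -0.38, -0.55, 0, 0, 0, 0], [0, -0.38, -0.55, 0, 0, 0, 0], [0, -0.38, -0.55, 0, 0, 0, 0], [0, -0.38, -0.55, 0, 0, 0, 0], [0, -0.21, -0.26, 0, 0, 0, 0]])

```text
time_s: 17.8
ee_pos: [0.5254, -0.3968, 0.2469]
eef_rot: [-3.141, -0.0, 2.348]
force: [-0.4, 0.3, -2.1]
grip_width: 0.0526
grip_force: 28.1
```

```bash
python3 - <<'E'
from h import *
p=ctrl.camera("side");t=ctrl.camera("top")
s=ctrl.get_obs();print(np.round(s["ee_pos"],4),np.round(s["force"],2))
a=cv2.resize(p["color"][120:270,310:450],(400,430),interpolation=cv2.INTER_CUBIC)
b=cv2.resize(t["color"][210:330,370:500],(400,430),interpolation=cv2.INTER_CUBIC)
cv2.imwrite("pics/c4.png",np.hstack([a,b]))
E
```

```text
[ 0.5256 -0.3963  0.2466] [-0.17  0.22 -1.97]
```

View pics/c4.png

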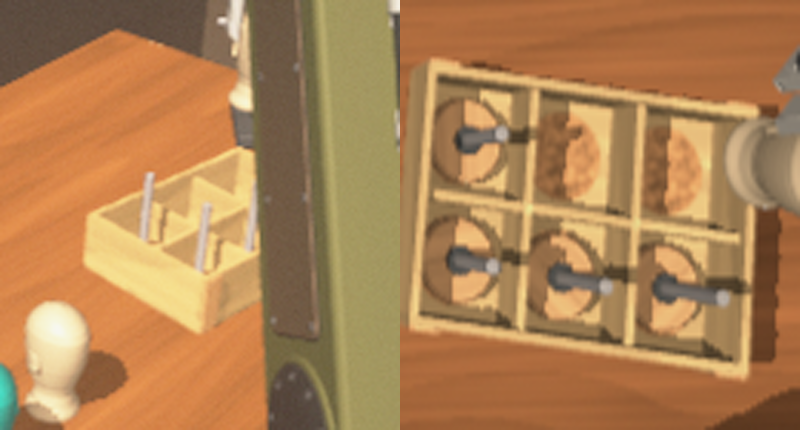

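The stand is upright and centred in its cell (crop px (670,290)), and the packed stands are unchanged. The head hangs over the top-right cell, so I'll lower it.

>>> move_arm(increments=[[0, -0.03, -0.02, 0.4, 0, 0, 0], [0, 0, 0, 0.5, 0, 0, 0], [0, 0, 0, 0.5, 0, 0, 0], [0, 0, 0, 0.5, 0, 0, 0], [0, 0, 0, 0.4, 0, 0, 0], [0, 0, 0, 0.3, 0, 0, 0], [0, 0, 0, 0.15, 0, 0, 0], [0, 0, 0, 0.1, 0, 0, 0], [0, 0, 0, 0.06, 0, 0, 0], [0, 0, 0, 0.02, 0, 0, 0], [0, 0, 0, 0.02, 0, 0, 0], [0, 0, 0, 0, 0, 0, 0]])

```text
time_s: 19.1
ee_pos: [0.5268, -0.3962, 0.1001]
eef_rot: [3.142, 0.001, 2.35]
force: [-0.4, -0.8, -1.8]
grip_width: 0.0526
grip_force: 28.1
```

>>> move_arm(increments=[[0, 0, 0, 0.02, 0, 0, 0], [0, 0, 0, 0.02, 0, 0, 0], [0, 0, 0, 0, 0, 0, 0]])

```text
time_s: 19.4
ee_pos: [0.5271, -0.3964, 0.0988]
eef_rot: [3.141, 0.002, 2.35]
force: [-0.1, 1.4, 4.9]
grip_width: 0.0525
grip_force: 28.2
```

>>> move_arm(increments=[[0.9, 0, 0, 0, 0, 0, 0], [0.9, 0, 0, 0, 0, 0, 0], [0.9, 0, 0, 0, 0, 0, 0], [0.9, 0, 0, 0, 0, 0, 0], [0.9, 0, 0, 0, 0, 0, 0], [0.9, 0, 0, 0, 0, 0, 0], [0.9, 0, 0, -0.3, 0, 0, 0], [0.9, 0, 0, -0.6, 0, 0, 0], [0.9, 0, 0, -0.7, 0, 0, 0], [0.9, 0, 0, -0.7, 0, 0, 0], [0.9, 0, 0, -0.7, 0, 0, 0]])

```text
time_s: 20.5
ee_pos: [0.5266, -0.396, 0.2506]
eef_rot: [3.142, 0.001, 2.35]
force: [-0.0, -0.7, -0.3]
grip_width: 0.0844
grip_force: 0.0
```

>>> move_arm(increments=[[1, 0, 0, 0, 0, 0, -0.15], [1, 0, 0, 0, 0, 0, -0.15], [1, 0, 0, 0, 0, 0, -0.15], [1, 0, 0, 0, 0, 0, -0.15], [1, 0.17, 0.5, 0, 0, 0, 0], [1, 0.17, 0.5, 0, 0, 0, 0], [1, 0.17, 0.5, 0, 0, 0, 0], [1, 0.17, 0.5, 0, 0, 0, 0], [1, 0.17, 0.5, 0, 0, 0, 0], [1, 0.17, 0.5, 0, 0, 0, 0], [1, 0.17, 0.5, 0, 0, 0, 0], [1, 0.17, 0.5, 0, 0, 0, 0], [1, 0.17, 0.5, 0, 0, 0, 0], [1, 0.17, 0.5, 0, 0, 0, 0], [1, 0.17, 0.5, 0, 0, 0, 0], [1, 0.17, 0.5, 0, 0, 0, 0], [1, 0.17, 0.5, 0, 0, 0, 0], [1, 0.17, 0.5, 0, 0, 0, 0], [1, 0.17, 0.5, 0, 0, 0, 0], [1, 0.17, 0.5, 0, 0, 0, 0]])

```text
time_s: 22.5
ee_pos: [0.4693, 0.0235, 0.249]
eef_rot: [3.141, 0.002, 2.95]
force: [0.1, -0.2, 0.3]
grip_width: 0.0939
grip_force: 0.0
```

```bash
python3 - <<'E'
from h import *
p=ctrl.camera("side");t=ctrl.camera("top")
s=ctrl.get_obs();print(np.round(s["ee_pos"],4),np.round(s["force"],2),np.round(s["eef_rot"],3))
a=cv2.resize(p["color"][180:290,270:380],(400,400),interpolation=cv2.INTER_CUBIC)
b=cv2.resize(t["color"][215:325,380:490],(400,400),interpolation=cv2.INTER_CUBIC)
cv2.imwrite("pics/c5.png",np.hstack([a,b]))
E
```

```text
[0.4692 0.0245 0.249 ] [ 0.27 -0.64 -0.09] [3.141e+00 1.000e-03 2.952e+00]
```

View pics/c5.png

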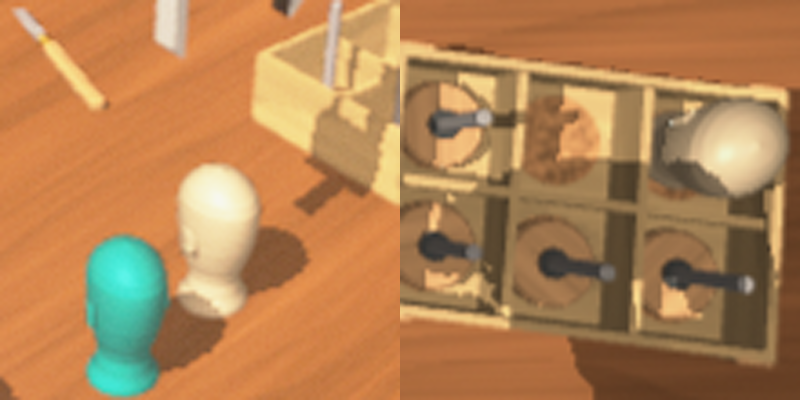

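The light head stands upright in the top-right cell (crop px (730,150)) with the stand beside it. Head 2 is untouched below the gripper.

>>> move_arm(increments=[[1, 0, -0.06, 0.6, 0, 0, 0], [1, 0, 0, 0.6, 0, 0, 0], [1, 0, 0, 0.6, 0, 0, 0], [1, 0, 0, 0.5, 0, 0, 0], [1, 0, 0, 0.5, 0, 0, 0], [1, 0, 0, 0.32, 0, 0, 0], [0, 0, 0, 0, 0, 0, 0], [0, 0, 0, 0, 0, 0, 0], [0, 0, 0, 0, 0, 0, 0], [0, 0, 0, 0, 0, 0, 0], [0, 0, 0, 0, 0, 0, 0], [0, 0, 0, 0, 0, 0, 0], [0, 0, 0, 0, 0, 0, 0], [0, 0, 0, 0, 0, 0, 0], [0, 0, 0, 0, 0, 0, 0]], force=28)

```text
time_s: 24.1
ee_pos: [0.4693, 0.0196, 0.0922]
eef_rot: [3.141, 0.001, 2.95]
force: [-0.2, 2.7, 6.4]
grip_width: 0.0527
grip_force: 28.6
```

>>> move_arm(increments=[[0, 0, 0, -0.1, 0, 0, 0], [0, 0, 0, -0.2, 0, 0, 0], [0, 0, 0, -0.3, 0, 0, 0], [0, 0, 0, -0.2, 0, 0, 0], [0, 0, 0, 0, 0, 0, 0], [0, 0, 0, 0, 0, 0, 0], [0, 0, 0, 0, 0, 0, 0], [0, 0, 0, 0, 0, 0, 0]])

```text
time_s: 24.9
ee_pos: [0.4686, 0.0195, 0.1312]
eef_rot: [-3.141, -0.001, 2.95]
force: [0.2, 0.2, -4.8]
grip_width: 0.0524
grip_force: 28.4
```

```bash
python3 - <<'E'
from h import *
for i in range(4):
    ctrl.camera("top");s=ctrl.get_obs();print(np.round(s["force"],2),np.round(s["moment"],2),s["grip_width"])
E
```

```text
[-0.56  0.46 -5.47] [ 0.03 -0.19 -0.03] 0.05275384641589893
[-0.3  -0.12 -5.01] [ 0.03 -0.07 -0.02] 0.052792010269151646
[ 0.48  0.08 -5.  ] [ 0.01 -0.11  0.03] 0.052866538292359565
[ 0.2  -0.27 -4.26] [ 0.02 -0.11  0.01] 0.05262050856056447
```

Head 2 weighs about 4.9 N, so it is the solid one. I'll take it above the turntable.

>>> move_arm(increments=[[0, 0, 0, -0.3, 0, 0, 0], [0, 0, 0, -0.5, 0, 0, 0], [0, 0, 0, -0.6, 0, 0, 0], [0, 0, 0, -0.6, 0, 0, 0], [0, 0, 0, -0.4, 0, 0, 0], [0, 0, 0, -0.12, 0, 0, 0], [0, -0.02, 0.25, 0, 0, 0, 0], [0, -0.02, 0.44, 0, 0, 0, 0], [0, -0.02, 0.5, 0, 0, 0, 0], [0, -0.02, 0.5, 0, 0, 0, 0], [0, -0.02, 0.5, 0, 0, 0, 0], [0, -0.02, 0.5, 0, 0, 0, 0], [0, -0.02, 0.5, 0, 0, 0, 0], [0, -0.02, 0.5, 0, 0, 0, 0], [0, -0.02, 0.5, 0, 0, 0, 0], [0, -0.02, 0.5, 0, 0, 0, 0], [0, -0.02, 0.5, 0, 0, 0, 0], [0, -0.02, 0.5, 0, 0, 0, 0], [0, -0.02, 0.35, 0, 0, 0, 0], [0, -0.02, 0.2, 0, 0, 0, 0]])

```text
time_s: 27.1
ee_pos: [0.5415, 0.325, 0.2553]
eef_rot: [-3.14, -0.003, 2.951]
force: [0.2, -0.8, -3.9]
grip_width: 0.0525
grip_force: 28.4
```

>>> move_arm(increments=[[0, 0, 0, 0, 0, 0, 0], [0, 0, 0, 0, 0, 0, 0], [0, 0, 0, 0, 0, 0, 0], [0, 0, 0, 0, 0, 0, 0], [0, 0, 0, 0, 0, 0, 0]])

```text
time_s: 27.6
ee_pos: [0.5422, 0.3227, 0.258]
eef_rot: [3.141, 0.0, 2.949]
force: [-0.3, -0.3, -4.4]
grip_width: 0.0526
grip_force: 28.4
```

```bash
python3 - <<'E'
from h import *
p=ctrl.camera("side");t=ctrl.camera("top")
s=ctrl.get_obs();print(np.round(s["ee_pos"],4),np.round(s["force"],2),s["grip_force"])
a=cv2.resize(p["color"][150:330,170:430],(400,277),interpolation=cv2.INTER_CUBIC)
b=cv2.resize(t["color"][110:330,100:500],(400,220),interpolation=cv2.INTER_CUBIC)
a=cv2.resize(p["color"][150:330,170:430],(780,540),interpolation=cv2.INTER_CUBIC)
cv2.imwrite("pics/c6.png",a)
cv2.imwrite("pics/c7.png",cv2.resize(t["color"][110:330,100:500],(800,440),interpolation=cv2.INTER_CUBIC))
E
```

```text
[0.5422 0.3229 0.2579] [-0.01 -0.35 -4.21] 28.437598611500334
```

View pics/c6.png

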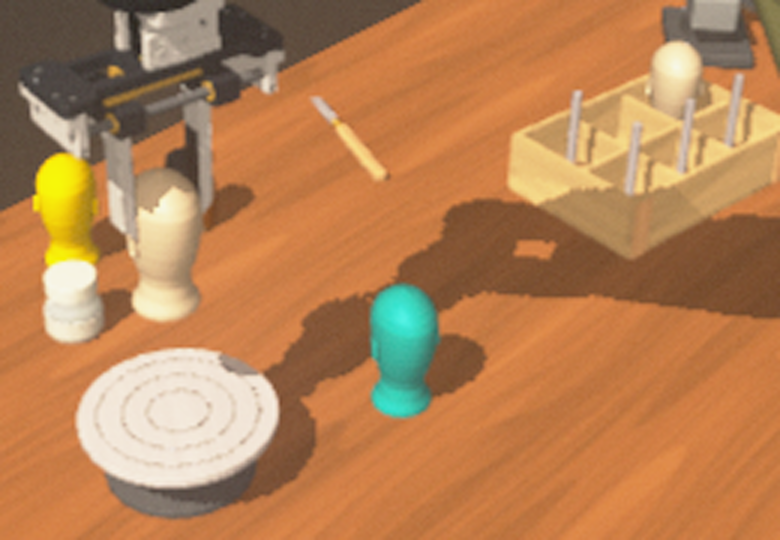

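View pics/c7.png

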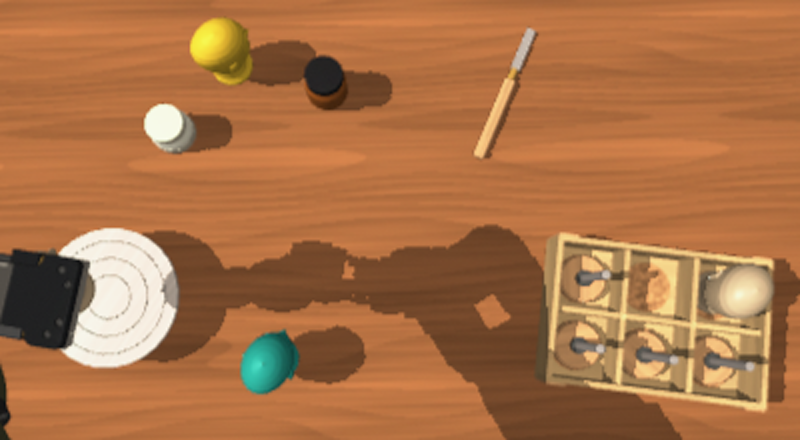

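The head is held upright above the wheel, the stand and light head are packed upright, and the bystanders have not moved.

```bash
python3 -c "
from station import ctrl
print(ctrl.hand_in())"
```

```text
the job is handed in; nothing more can be done
None
```

The job is handed in (no result came back): the stand and the hollow head (about 2 N) are packed upright in cells of their own, and the solid head (about 4.9 N) is held upright about 11 cm above the middle of the turntable.

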